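Start the tip cleaner and clean the spatula

ROBOT

A 6-joint arm with a two-finger parallel gripper is mounted at the origin on the work surface. World frame = base frame: x ahead of the robot, y to its left, z up, the work surface at z = 0. Lengths are in m, angles in rad, forces in N, time in s.
With the tool pointing down it reaches from about 0.225 to 0.875 m from the base axis. Payload 3.4 kg.
Tool frame: the origin (TCP) lies on the centre line of the jaws, within the pads' length; the fingertips stand 17 mm ahead of it and the grasp point (between the pads) lies 2 mm behind it (manip.finger_overhang is the distance from the TCP to the fingertips, in m); y points along the fingers, x is the direction in which the jaws open and shut, and the axes are right-handed (so a half turn about y gives the same grasp; the last joint's range is limited). The gripper opens to 85 mm and grips with 20 to 120 N. Pads are 22 mm wide; open, the fingers measure 114 mm over their backs; the gripper's body (76 mm by 85 mm) begins 54 mm behind the grasp point. The pads swing forward as they close: fully open they stand 13 mm farther back than shut.
Start: joints at [1.218, 0.276, 1.505, -0, 1.361, -0.121], TCP at [0.132, 0.56, 0.248] pointing down, gripper open.
Joint ranges: [-2.89, 2.89], [-0.75, 2.08], [0.22, 2.7], [-1.18, 4.32], [0.11, 2.71], [-2.7, 2.7]. Speed limits (rad/s): [2.57, 2.57, 3.14, 3.14, 3.14, 3.14].

INTERFACE

Orientations are given as a unit quaternion [w, x, y, z].
In Python, from rig import manip gives the robot as it stands.
- The arm moves only by the tool arm_command, never from a script. Its argument "commands" is a list of rows, each a list of 3 entries, a list of its own where there are three numbers: the finger opening in cm, from 0 to 8.54, then the shift along the world's x, y, z in cm, then the turn about the world's z in rad. A call has 1 to 12 rows; each row shifts and turns the commanded pose from where the row before left it; what a row does not reach is not made up. A row lasts 1/10 s, in which the tool goes at most 50 mm and 8.59 degrees, less where a joint would pass 70% of its speed; a pose out of reach is approached as far as the arm can. A call with a gripper value outside its range is refused whole. The fingers move at their own pace and stop on an object; "grip_force" is the grip in N (left out, the last holds). Time passes only in rows, so rows that do not move let the fingers close. It gives the time, the measured TCP pose, the force and the opening at its end, in the units of the state.
- manip.get_state(): the state, without advancing time (a new reading comes with each control period).
- manip.get_image(name): name is "side" or "top"; returns a dict with "pixels" (400x640x3 uint8, red, green, blue), "range_z" (400x640 float32, m along the optical axis (not along the pixel's ray), 0 where there is no reading), "intrinsics" (3x3 intrinsics, pixels), "R" (3x3) and "t" (3): a world point X has camera coordinates R X + t. Camera axes: x right, y down, z forward; pixel columns grow to the right and rows downward; lengths in m; the calibration is good to about 2 mm. A picture is of the moment at which its call begins.
- manip.sign_off(): hands the job in, once; it reports no verdict.
The state is a dict: "clock": time; "qpos": joint angles; "qd": joint speeds; "effort": joint torques, N m; "position": TCP position; "ee_rot": TCP orientation; "contact_force": force on the tool from outside, world axes, zero at the start; "moment": the same for the moment, N m; "width": finger opening in m.
Only numpy, scipy, OpenCV 4.12 (cv2) and the standard library are available. Lean on these libraries where they do the work, as an engineer would, in place of code of your own. Each camera call takes 0.05 s, during which the arm holds its last target.

TASK

Throw the toggle lever of the tip cleaner with the wide cup over to on, then dip the blade of the spatula into that cup for at least half a second, and lay the spatula level across the two ribs in the steel tray. Leave that cleaner on and the narrow-cup one off, do not press the spatula hard against the cleaner, and leave the bottle and beaker where they are.

Things in the scene. Friction and masses are not known exactly. Their poses are not given: they have to be found in the camera images.
- cleaner: Wide-cup tip cleaner, a dry suction unit fixed to the bench. White base 140 (x) x 200 (y) x 34 high; origin: centre of its underside, z up, -x side roughly towards the robot. On top: open steel cup at y = +50; toggle lever at y = -50 between two grey cheeks (36 long, 39 over both, top at z = 68). Lever leans to -x when off, to +x when on (a steel pip on the base marks the on side).
- cleaner_cup (a point): Centre of the mouth of the wide steel cup, level with its rim (92 above the bench; axes as the cleaner's). Inner radius 35 at the rim, 32 at the bottom, wall 4, inner depth 56.
- lever (a joint): Wide-cup cleaner's toggle lever, turning about the unit's +y through a hinge at (0, -50, 60) in the cleaner's frame. 0 = off, leaning 0.5 rad to -x; 1.0 = on, leaning 0.5 rad to +x. Over-centre: past upright (0.5) it falls to the nearer end stop by its own weight. About 2 N at the grip moves it.
- lever_tip (a point): Centre of that lever's grip, a black bar 16 in diameter and 32 long (along the unit's y), 70 from the hinge at the end of a 10 mm steel rod; about 121 above the bench when off or on, 130 when upright.
- narrow: The other tip cleaner, same base and same lever place, but its cup is slender (inner radius 17, rim 117 above the bench). Origin and axes as for the cleaner. Not to be operated. The two units may stand either way round, left or right.
- lever2 (a joint): Lever of the narrow-cup cleaner, same meaning; 0 = off at the start and must stay off.
- rest: Fixed steel rest on which the spatula starts: base 120 (x) x 60 (y) x 6; two uprights 6 thick, 30 wide at x = -36 and +36 with seats 30 high, each with side cheeks (18 apart) up to 35. Origin: centre of the underside.
- spatula: Loose spatula, about 50 g, level on the rest. Origin: underside of the handle's middle, z up. Wooden handle x -52 to 52, 10 wide (y), 10 high (z 0 to 10); steel shaft 6 x 6, x -52 to -73; flat steel blade 14 wide, 3 thick, x -72 to -115; undersides flush at z = 0. The blade points to -x, at the start roughly towards the robot. Between the uprights the handle is free from about x = -25 to 25.
- spatula_tip (a point): Tip of the blade, at (-114, 0, 1.5) in the spatula's frame.
- tray: Fixed shallow steel tray, open on top, 260 (x) x 120 (y) x 22 high, walls and floor 3. Two cross ribs, 6 thick, run the full width at x = -35 and +35; their tops are at z = 18. Origin: centre of the underside.
- bottle: Loose white bottle, 66 in diameter, 150 high, at the back left. Origin: underside centre. Leave alone.
- beaker: Loose glass beaker, 64 in diameter, 85 high, at the back right. Origin: underside centre. Leave alone.

How it is judged:
On the way, in this order (a step that is already met when the one before it is completed fails the run):
1. The wide-cup cleaner's lever is over to on (its angle above 0.9 rad), while the spatula still lies on its rest (value of joint lever above 0.9 rad and distance of spatula from where it was at the start of the episode below 0.02 m), for 0.2 s.
2. With the cleaner on, the gripper holds the spatula with its blade tip inside the wide cup, at least 20 mm below the rim, for 0.5 s (value of joint lever above 0.9 rad and z of spatula_tip in the frame of cleaner_cup between -0.058 and -0.02 m and horizontal distance between spatula_tip and cleaner_cup below 0.034 m and contact force between the fingers and spatula above 0.5 N), for 0.5 s.
At the end, for the whole second after the job is handed in: Wide-cup lever at on (over 0.9 rad), narrow-cup lever at off (under 0.2). Spatula released, still, on both ribs in the tray (underside 13 to 31 mm up), level within 7 deg, within 20 deg of the tray's long axis (either way round), handle middle within 60 mm along, 50 mm across of the tray's centre (value of joint lever above 0.9 rad and value of joint lever2 below 0.2 rad and x of spatula in the frame of tray between -0.06 and 0.06 m and y of spatula in the frame of tray between -0.05 and 0.05 m and z of spatula in the frame of tray between 0.013 and 0.031 m and angle between spatula's own x axis and vertical between 1.44 and 1.7 rad and angle between the x axis of spatula and the x axis of tray, either way round below 0.35 rad and linear speed of spatula below 0.02 m/s and contact force between the fingers and spatula below 0.05 N); the robot touches nothing.
It fails at once if The narrow-cup cleaner's lever is moved out of off (0.3 rad or more) (value of joint lever2 above 0.3 rad).
It fails at once if The spatula is pressed against the wide-cup cleaner with more than 12 N (contact force between spatula and cleaner above 12 N).
It fails at once if The bottle or the beaker is moved more than 20 mm (distance of any of bottle, beaker from where it was at the start of the episode above 0.02 m).
It also fails if it takes over 56 s, if anything falls off the work surface, if the arm or the gripper's body presses on something with over 40 N, if the wrist force passes 120 N, or if a joint passes its speed limit or range.

## Working session

There is one attempt and no reset: what is moved stays moved. The work goes in short steps, Python scripts to look and compute and a tool call to move; the robot and the scene stay as the last step left them, time stands still between calls to the robot, and variables do not carry over. Pictures are saved under pics/ and viewed, and the job is handed in when it is done.

Besides the shell and the picture viewer there is one more tool, called after "Request:" as name(argument=value, ...) on one line, values as JSON. arm_command: Moves the arm, as the interface text tells. Its arguments: {"type":"object","properties":{"commands":{"type":"array"},"grip_force":{"type":"number"}},"required":["commands"]}

```bash
ls; mkdir -p pics
python3 - <<'E'
from rig import manip
import cv2
s=manip.get_state();print({k:s[k] for k in ('clock','position','ee_rot','width','contact_force')})
for n in('top','side'):
    im=manip.get_image(n);cv2.imwrite(f'pics/{n}0.png',im['pixels'][:,:,::-1]);print(n,im['intrinsics'],im['R'],im['t'])
E
```

```text
pics
{'clock': 0.0, 'position': array([0.13188345, 0.55914278, 0.24742426]), 'ee_rot': array([-0.55411382,  0.55478915,  0.43827127, -0.43941456]), 'width': 0.08523876522640848, 'contact_force': array([-0.12307879,  0.01440767, -0.73812871])}
top [[389.84117462   0.         312.80066346]
 [  0.         389.84117462 199.31170026]
 [  0.           0.           1.        ]] [[ 0.05702941 -0.99837068  0.00190394]
 [-0.97560382 -0.05613366 -0.2122409 ]
 [ 0.21200197  0.01024649 -0.97721552]] [-0.03495349  0.60906814  1.03927244]
side [[394.39576018   0.         318.08967601]
 [  0.         394.39576018 199.70656078]
 [  0.           0.           1.        ]] [[ 0.98861432 -0.14917959  0.01967658]
 [-0.0946155  -0.71797588 -0.68960753]
 [ 0.11700268  0.67989417 -0.72391594]] [-0.59663529  0.10401455  0.90184178]
```

View pics/top0.png

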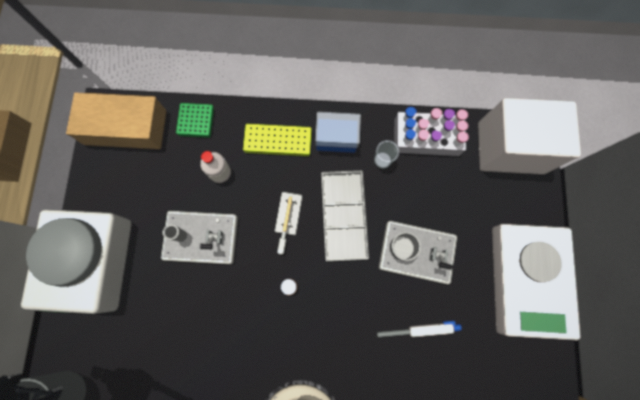

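View pics/side0.png

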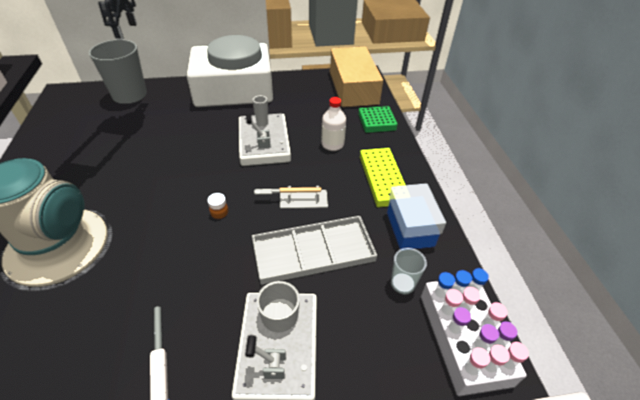

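The top view shows the narrow cleaner at left (200,237), the spatula on its rest (287,220), the tray (345,215), and the wide cleaner at right (418,252) with its cup at (404,248) and lever grip near (445,265). The beaker is at (387,153), the bottle at (215,167) and an extra vial at (288,287).

```bash
cat > h.py <<'E'
from rig import manip
import numpy as np, cv2
def cloud(im):
    K=im['intrinsics'];d=im['range_z'];v,u=np.mgrid[:400,:640]
    c=np.stack([(u-K[0,2])/K[0,0]*d,(v-K[1,2])/K[1,1]*d,d],-1)
    w=(c-im['t'])@im['R']; w[d<=0]=np.nan
    return w
def plane(im,u,v,z):
    K=im['intrinsics'];r=im['R'].T@np.array([(u-K[0,2])/K[0,0],(v-K[1,2])/K[1,1],1]);o=-im['R'].T@im['t']
    return o+r*(z-o[2])/r[2]
def proj(im,X):
    K=im['intrinsics'];c=im['R']@np.array(X)+im['t'];return (K@c/c[2])[:2]
E
python3 - <<'E'
from h import *
np.set_printoptions(precision=4,suppress=True)
T=manip.get_image('top');S=manip.get_image('side');W=cloud(T);WS=cloud(S)
def rect(P,name):
    P=P.astype(np.float32)
    r=cv2.minAreaRect(P[:,:2]*1000);print(name,len(P),np.round(r[0],1),np.round(r[1],1),round(r[2],2),'z',np.median(P[:,2]))
def sel(W,u0,u1,v0,v1,z0,z1):
    w=W[v0:v1,u0:u1].reshape(-1,3);return w[(w[:,2]>z0)&(w[:,2]<z1)]
for nm,b in dict(wide=(365,470,210,295),narrow=(150,250,200,275)).items():
    rect(sel(W,*b,.028,.040),nm+' base')
    for z0,z1 in((.085,.1),(.11,.13)): 
        p=sel(W,*b,z0,z1);
        if len(p): rect(p,nm+f' {z0}')
rect(sel(W,315,372,165,268,.008,.03),'tray');
for im,n in((T,'t'),(S,'s')):
    h=cv2.cvtColor(im['pixels'],cv2.COLOR_RGB2HSV)
    cv2.imwrite(f'pics/{n}z.png',cv2.resize(im['pixels'][160:300,150:470,::-1] if n=='t' else im['pixels'][90:400,220:420,::-1],None,fx=2.5 if n=='t' else 1.9,fy=2.5 if n=='t' else 1.9,interpolation=cv2.INTER_CUBIC))
rect(sel(W,270,305,185,260,.03,.05),'spatula top')
rect(sel(W,270,305,185,260,.003,.012),'rest base')
sp=sel(WS,250,330,180,202,.03,.05);rect(sp,'spatula side')
rect(sel(WS,245,380,215,285,.008,.03),'tray side')
rect(sel(WS,230,320,285,400,.028,.04),'wide base side')
E
```

```text
wide base 2699 [ 482.7 -306.4] [199.4 139.3] 81.06 z 0.034653664
wide 0.085 180 [ 492.  -287.8] [ 75.6 135.4] 3.16 z 0.09212388
wide 0.11 69 [ 443.  -350.8] [32.9 17.7] 80.85 z 0.12711526
narrow base 2732 [488.9 320.8] [139.3 199.6] 0.34 z 0.034319162
narrow 0.085 67 [488.9 327.3] [ 37.1 121.4] 0.52 z 0.0925354
narrow 0.11 153 [475.9 322.3] [141.9  40.3] 74.94 z 0.118208595
tray 668 [579.7 -92.9] [260.5 121.2] 5.8 z 0.019603394
spatula top 248 [538.9  76.3] [ 29.6 166.6] 84.53 z 0.03809108
rest base 831 [552.6  73.7] [221.3 102. ] 3.56 z 0.005729264
spatula side 322 [537.7  75.1] [ 32.2 165.9] 81.96 z 0.034825042
tray side 1462 [578.5 -93.4] [260.4 125.3] 5.84 z 0.017301854
wide base side 6152 [ 481.2 -309.4] [198.7 138.7] 80.94 z 0.033343002
```

View pics/tz.png

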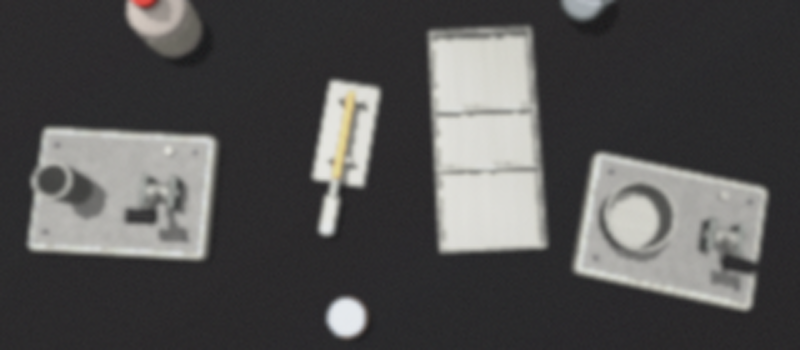

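View pics/sz.png

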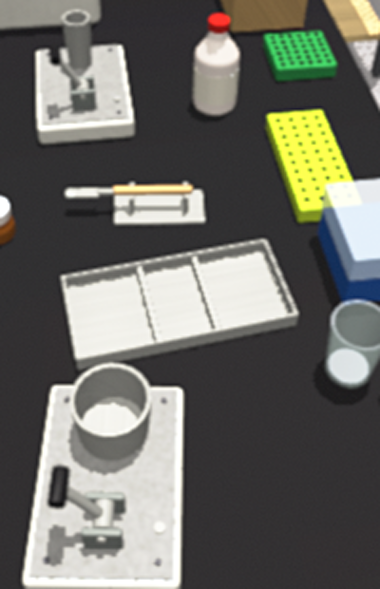

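Run:
```python
from h import *
from scipy.spatial.transform import Rotation as R
np.set_printoptions(precision=4,suppress=True)
s=manip.get_state();q=s['ee_rot'];M=R.from_quat([q[1],q[2],q[3],q[0]]).as_matrix();print(M,s['position'])
print('jaw axis deg',np.degrees(np.arctan2(M[1,0],M[0,0])))
for n,box in(('top',(265,310,180,262)),('side',(245,335,175,205))):
    im=manip.get_image(n);u0,u1,v0,v1=box
    h=cv2.cvtColor(im['pixels'],cv2.COLOR_RGB2HSV)
    m=np.zeros((400,640),np.uint8);m[v0:v1,u0:u1]=cv2.inRange(h,(10,70,90),(35,255,255))[v0:v1,u0:u1]
    ys,xs=np.nonzero(m)
    P=np.array([plane(im,u,v,.039) for u,v in zip(xs,ys)])[:,:2]*1000
    r=cv2.minAreaRect(P.astype(np.float32));print(n,'handle',len(P),r)
    l=cv2.fitLine(P.astype(np.float32),cv2.DIST_L2,0,.01,.01).ravel();print(l,np.degrees(np.arctan2(l[1],l[0])))
    # silhouette whole using range
    W=cloud(im);w=W[v0:v1,u0:u1].reshape(-1,3);w=w[(w[:,2]>.026)&(w[:,2]<.05)]
    d=l[:2];t=(w[:,:2]*1000-l[2:])@d*np.sign(d[0]);print('extent along',np.percentile(t,[0,1,99,100]))
im=manip.get_image('side')
for nm,z,b in(('widecup',.092,(245,310,275,340)),):pass
# cup rim check, narrow
T=manip.get_image('top');W=cloud(T)
for nm,b in(('wide',(380,425,225,270)),('narrow',(155,195,215,255))):
    w=W[b[2]:b[3],b[0]:b[1]].reshape(-1,3);z=.085 if nm=='wide' else .108
    w=w[(w[:,2]>z)&(w[:,2]<.13)];print(nm,cv2.minEnclosingCircle((w[:,:2]*1000).astype(np.float32)),np.median(w[:,2]))
S=manip.get_image('side');W=cloud(S)
for nm,b in(('wide',(250,305,275,340)),('narrow',(245,275,90,130))):
    w=W[b[2]:b[3],b[0]:b[1]].reshape(-1,3);z=.086 if nm=='wide' else .108
    w=w[(w[:,2]>z)&(w[:,2]<.13)];print('side',nm,cv2.minEnclosingCircle((w[:,:2]*1000).astype(np.float32)),np.median(w[:,2]))
```

```text
[[ 0.2298 -0.0004 -0.9732]
 [ 0.9732 -0.0011  0.2298]
 [-0.0011 -1.      0.0001]] [0.132  0.5593 0.2478]
jaw axis deg 76.71753974946562
top handle 101 ((568.713134765625, 71.61381530761719), (10.732024192810059, 94.87236785888672), 82.95548248291016)
[  0.9942  -0.1073 569.4887  70.9592] -6.1575723
extent along [-114.4219 -113.0732   48.7406   52.1032]
side handle 202 ((567.5547485351562, 69.98645782470703), (14.217161178588867, 105.42644500732422), 82.56419372558594)
[  0.9923  -0.1236 568.3178  69.8251] -7.1017404
extent along [-113.7298 -112.4637   50.7547   51.9079]
wide ((490.63519287109375, -257.9798583984375), 38.99070358276367) 0.09220234425841184
narrow ((489.6863708496094, 371.10186767578125), 20.879066467285156) 0.11595512209244253
side wide ((471.4745788574219, -283.4419860839844), 68.5955581665039) 0.09088395545918707
side narrow ((468.6104736328125, 324.12237548828125), 71.92816925048828) 0.11604381846933769
```

Request:
arm_command(commands=[[0, [1.22, -4.11, 0], 0.117], [0, [1.22, -4.11, 0], 0], [0, [1.22, -4.11, 0], 0], [0, [1.22, -4.11, 0], 0], [0, [1.22, -4.11, 0], 0], [0, [1.22, -4.11, 0], 0], [0, [1.22, -4.11, 0], 0], [0, [1.22, -4.11, 0], 0], [0, [1.22, -4.11, 0], 0], [0, [1.22, -4.11, 0], 0], [0, [1.22, -4.11, 0], 0], [0, [0, 0, 0], 0]], grip_force=30)

```text
clock: 1.65
position: [0.268, 0.1027, 0.2487]
ee_rot: [-0.529, 0.532, 0.467, -0.467]
contact_force: [-0.0, 1.5, -0.5]
width: -0.0005
```

Request:
arm_command(commands=[[0, [1.2, -4.08, 0], 0], [0, [1.2, -4.08, 0], 0], [0, [1.2, -4.08, 0], 0], [0, [1.2, -4.08, 0], 0], [0, [1.2, -4.08, 0], 0], [0, [1.2, -4.08, 0], 0], [0, [1.2, -4.08, 0], 0], [0, [1.2, -4.08, 0], 0], [0, [1.2, -4.08, 0], 0], [0, [1.2, -4.08, 0], 0], [0, [1.2, -4.08, 0], 0], [0, [0, 0, 0], 0]])

```text
clock: 2.85
position: [0.4008, -0.3458, 0.2476]
ee_rot: [-0.527, 0.529, 0.47, -0.47]
contact_force: [0.1, 0.1, 0.2]
width: -0.0002
```

Run:
```python
from h import *
s=manip.get_state();print(s['position'],s['qpos'],s['ee_rot'])
```

```text
[ 0.40077517 -0.34578592  0.24763604] [-8.42813407e-01  2.05924312e-01  1.60308976e+00 -8.53631149e-04
  1.32945429e+00 -2.29663096e+00] [-0.52721977  0.52942961  0.46967793 -0.47026189]
```

Request:
arm_command(commands=[[0, [0, 0, -4], 0], [0, [0, 0, -4], 0], [0, [0, 0, -4], 0], [0, [0, 0, 0], 0], [0, [1.4, -0.22, 0], 0], [0, [1.4, -0.22, 0], 0], [0, [1.0, -0.16, 0], 0], [0, [1.0, -0.16, 0], 0], [0, [0.6, -0.1, 0.3], 0], [0, [0.6, -0.1, 0.3], 0], [0, [0.6, -0.1, 0], 0], [0, [0.5, -0.08, 0], 0]])

```text
clock: 4.05
position: [0.4699, -0.3528, 0.1345]
ee_rot: [-0.528, 0.528, 0.471, -0.47]
contact_force: [0.3, 0.8, 0.4]
width: 0.0
```

Run:
```python
from h import *
im=manip.get_image('side');cv2.imwrite('pics/s1.png',cv2.resize(im['pixels'][230:400,180:400,::-1],None,fx=3,fy=3))
```

```text
(no output)
```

View pics/s1.png

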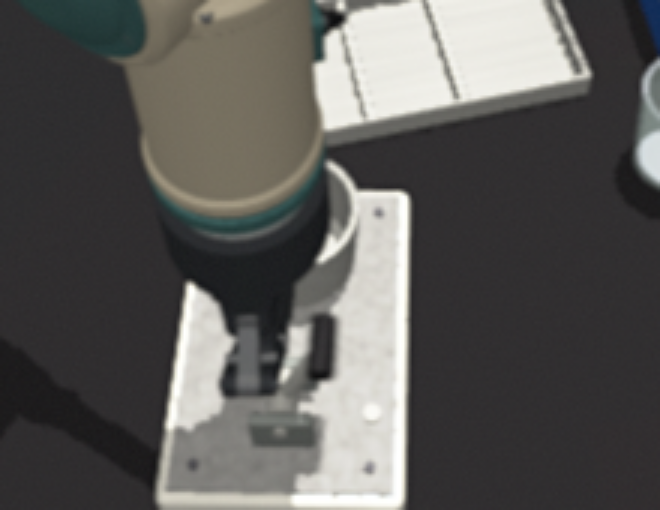

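Request:
arm_command(commands=[[0, [-1, 0, 3], 0], [0, [0, 0, 4], 0], [5, [1, 1, 4], 0], [5, [1.06, 4.1, 0], 0], [5, [1.06, 4.1, 0], 0], [5, [1.06, 4.1, 0], 0], [5, [1.06, 4.1, 0], 0], [5, [1.06, 4.1, 0], 0], [5, [1.06, 4.1, 0], 0], [5, [1.06, 4.1, 0], 0], [5, [1.06, 4.1, 0], 0], [5, [1.06, 4.1, 0], 0]])

```text
clock: 5.3
position: [0.5647, 0.028, 0.2443]
ee_rot: [0.528, -0.528, -0.47, 0.47]
contact_force: [0.8, 0.4, -0.3]
width: 0.0496
```

Run:
```python
from h import *
im=manip.get_image('side');cv2.imwrite('pics/s2.png',cv2.resize(im['pixels'][150:400,180:400,::-1],None,fx=2.3,fy=2.3))
W=cloud(im);w=W[280:400,220:330].reshape(-1,3);g=im['pixels'][280:400,220:330].reshape(-1,3).max(1)
w=w[(w[:,2]>.108)&(g<60)];print(np.nanmean(w,0),len(w))
s=manip.get_state();print(s['position'],s['qpos'],s['width'])
```

```text
[ 0.50517922 -0.36575673  0.12688101] 113
[0.56612283 0.03466591 0.24422063] [-0.06624019  0.26528974  1.53033818  0.00786224  1.34467523 -1.52724536] 0.050017518310936065
```

View pics/s2.png

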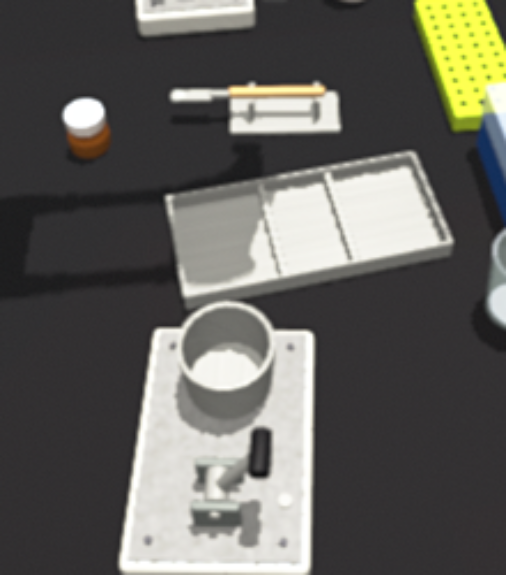

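The lever now leans to +x, towards the pip (285,500). Its grip measures (505,-366) mm against (507,-363) expected for on. Next is the spatula grasp.

Request:
arm_command(commands=[[5, [1.0, 3.5, 0], 0], [5, [0, 0, -4], 0], [5, [0, 0, -4], 0], [5, [0, 0, -4], 0], [5, [0, 0, -3], 0], [5, [0, 0, 0], 0], [5, [0, 0, 0], 0]])

```text
clock: 6.05
position: [0.5749, 0.0611, 0.0945]
ee_rot: [0.528, -0.528, -0.47, 0.471]
contact_force: [0.5, -1.0, 0.5]
width: 0.0503
```

Run:
```python
from h import *
im=manip.get_image('side');cv2.imwrite('pics/s3.png',cv2.resize(im['pixels'][140:240,220:360,::-1],None,fx=5,fy=5))
s=manip.get_state();print(s['position'],s['ee_rot'],s['width'])
```

```text
[0.57585426 0.06111684 0.09567353] [-0.52735761  0.52843892  0.47106542 -0.46983361] 0.04965562950213415
```

View pics/s3.png

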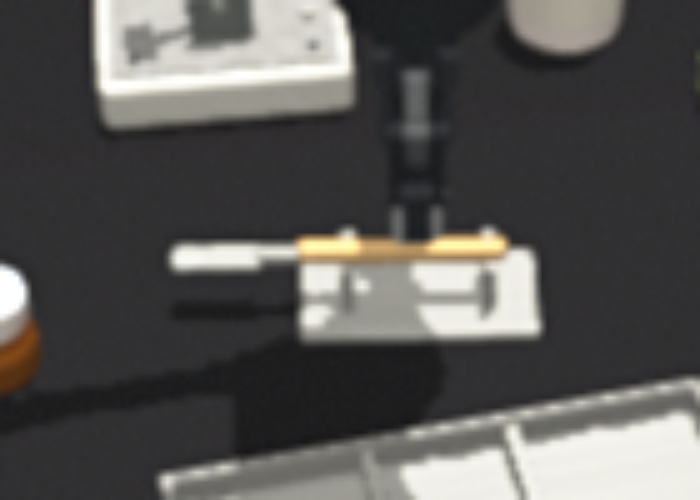

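Request:
arm_command(commands=[[5, [0.05, 0.85, 0], 0], [5, [0, 0, -3], 0], [5, [0, 0, -2], 0], [5, [0, 0, -0.85], 0], [5, [0, 0, 0], 0]])

```text
clock: 6.6
position: [0.5753, 0.0702, 0.036]
ee_rot: [0.528, -0.528, -0.471, 0.471]
contact_force: [0.1, 0.5, -0.3]
width: 0.0499
```

Run:
```python
from h import *
s=manip.get_state();print(s['position'],s['contact_force'],s['width'])
```

```text
[0.57527085 0.07020556 0.03596355] [ 0.08020848  0.4853096  -0.2533748 ] 0.049921890710160365
```

Close gently at 20 N and lift.

Request:
arm_command(commands=[[0, [0, 0, 0], 0], [0, [0, 0, 0], 0], [0, [0, 0, 0], 0], [0, [0, 0, 0], 0], [0, [0, 0, 0], 0], [0, [0, 0, 1], 0], [0, [0, 0, 3], 0], [0, [0, 0, 4], 0], [0, [0, 0, 4], 0], [0, [0, 0, 4], 0], [0, [0, 0, 0], 0]], grip_force=20)

```text
clock: 7.7
position: [0.5787, 0.0698, 0.2025]
ee_rot: [-0.525, 0.531, 0.474, -0.467]
contact_force: [0.2, -0.6, -1.1]
width: 0.0094
```

Run:
```python
from h import *
im=manip.get_image('side');cv2.imwrite('pics/s4.png',cv2.resize(im['pixels'][80:240,200:380,::-1],None,fx=4,fy=3.7))
s=manip.get_state();print(s['position'],s['contact_force'],s['width'],s['qpos'])
```

```text
[0.57695261 0.06979506 0.19948897] [-1.43173101  0.56317517 -0.73992488] 0.009095362472564367 [ 6.90715905e-04  3.12165397e-01  1.57676569e+00 -1.05257632e-05
  1.24537926e+00 -1.45535539e+00]
```

View pics/s4.png

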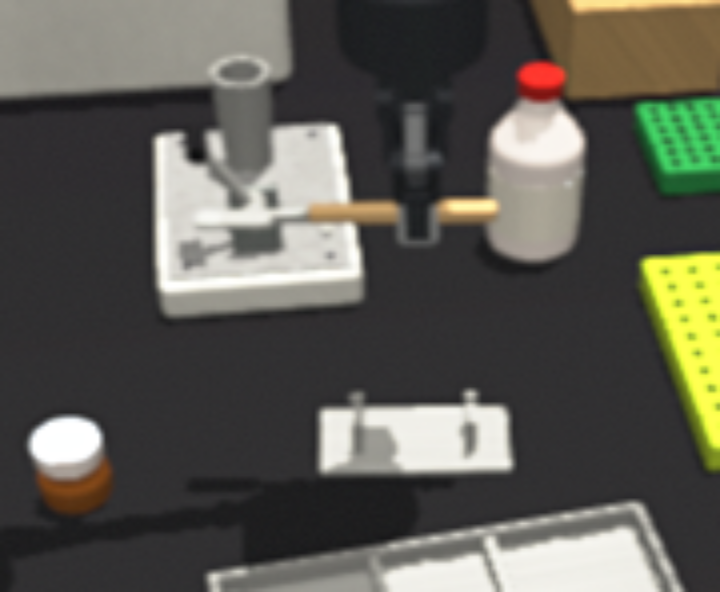

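The spatula is held level at (200–500, 210) with no sag. The jaws can't tilt, so I'll pivot it in the pads by pressing its tail lightly on the narrow unit's fixed cup rim (z 117), away from its lever.

Request:
arm_command(commands=[[0, [-1.68, 3.83, 0], 0], [0, [-1.68, 3.83, 0], 0], [0, [-1.68, 3.83, 0], 0], [0, [-1.68, 3.83, 0], 0], [0, [-1.68, 3.83, 0], 0], [0, [-1.68, 3.83, 0], 0], [0, [-1.68, 3.83, 0], 0], [0, [-1.68, 3.83, 0], 0], [0, [0, 0, 0], 0], [0, [0, 0, -3], 0], [0, [0, 0, -3], 0], [0, [0, 0, 0], 0]])

```text
clock: 8.95
position: [0.4374, 0.3734, 0.1309]
ee_rot: [0.528, -0.527, -0.466, 0.475]
contact_force: [-0.6, -0.5, -0.4]
width: 0.0093
```

Run:
```python
from h import *
im=manip.get_image('side');cv2.imwrite('pics/s5.png',cv2.resize(im['pixels'][60:200,180:340,::-1],None,fx=4,fy=4))
im=manip.get_image('top');cv2.imwrite('pics/t5.png',cv2.resize(im['pixels'][170:310,120:300,::-1],None,fx=4,fy=4))
s=manip.get_state();print(s['position'],s['contact_force'],s['width'],s['qpos'])
```

```text
[0.44046079 0.37530525 0.13501219] [ 0.64693927  0.5670224  -0.68975907] 0.009576242275974471 [ 5.85604199e-01  3.66610370e-01  1.66725930e+00 -2.33692456e-04
  1.11055992e+00 -8.69814474e-01]
```

View pics/s5.png

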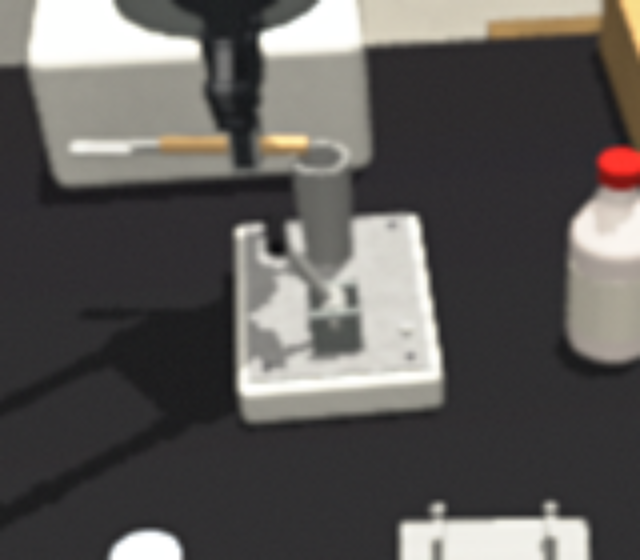

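View pics/t5.png

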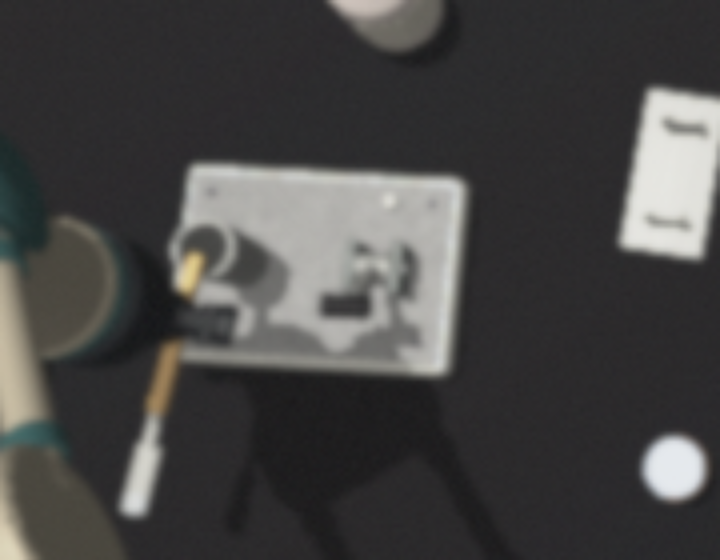

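Run:
```python
from h import *
im=manip.get_image('top');W=cloud(im)
for u,v in((120,296),(105,300),(60,295),(100,225),(125,225)):print(u,v,W[v,u])
```

```text
120 296 [0.34530028 0.24622588 0.60315083]
105 300 [0.33850333 0.26898138 0.59635578]
60 295 [0.33805089 0.36654162 0.54009659]
100 225 [0.44929576 0.33597332 0.52005159]
125 225 [0.45527513 0.31055758 0.48979627]
```

Request:
arm_command(commands=[[0, [0.2, 0, -1.0], 0], [0, [0, 0, -0.5], 0], [0, [0, 0, -0.5], 0], [0, [0, 0, 0], 0]])

```text
clock: 9.5
position: [0.4436, 0.3766, 0.1171]
ee_rot: [-0.528, 0.528, 0.471, -0.469]
contact_force: [0.3, -0.4, 4.6]
width: 0.0094
```

Request:
arm_command(commands=[[0, [0, 0, -0.4], 0], [0, [0, 0, -0.4], 0], [0, [0, 0, -0.4], 0], [0, [0, 0, -0.4], 0], [0, [0, 0, 0], 0]])

```text
clock: 10.0
position: [0.4444, 0.3774, 0.1022]
ee_rot: [-0.528, 0.528, 0.472, -0.468]
contact_force: [-0.5, 0.5, 8.4]
width: 0.0092
```

Run:
```python
from h import *
im=manip.get_image('side');cv2.imwrite('pics/s6.png',cv2.resize(im['pixels'][60:200,180:340,::-1],None,fx=4,fy=4))
s=manip.get_state();print(s['position'],s['contact_force'],s['width'])
```

```text
[0.44430298 0.37736023 0.10215318] [-0.61487628  0.12655231  7.94123612] 0.009572414231489721
```

View pics/s6.png

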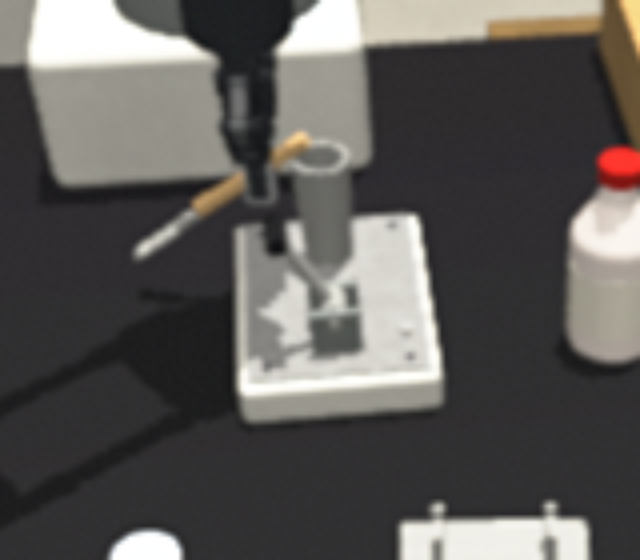

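The spatula is tilting in the pads: tail up at (305,138), blade down at (140,250), force 8 N. I'll push a little more, then lift and measure.

Request:
arm_command(commands=[[0, [0, 0, -0.3], 0], [0, [0, 0, -0.2], 0], [0, [0, 0, 0], 0], [0, [-0.5, 0, 2], 0], [0, [0, 0, 4], 0], [0, [0, 0, 4], 0], [0, [0, 0, 0], 0], [0, [0, 0, 0], 0]])

```text
clock: 10.85
position: [0.4383, 0.3764, 0.196]
ee_rot: [-0.528, 0.528, 0.471, -0.469]
contact_force: [0.2, 0.5, -1.1]
width: 0.0098
```

Run:
```python
from h import *
np.set_printoptions(precision=4,suppress=True)
im=manip.get_image('side');cv2.imwrite('pics/s7.png',cv2.resize(im['pixels'][40:180,180:340,::-1],None,fx=4,fy=4))
im2=manip.get_image('top');cv2.imwrite('pics/t7.png',cv2.resize(im2['pixels'][170:310,100:280,::-1],None,fx=4,fy=4))
s=manip.get_state();print(s['position'],s['contact_force'],s['width'],s['ee_rot'])
for i,n in((im,'side'),(im2,'top')):
    h=cv2.cvtColor(i['pixels'],cv2.COLOR_RGB2HSV);m=cv2.inRange(h,(8,70,60),(35,255,255))>0
    W=cloud(i);p=s['position'];k=m&(np.linalg.norm(W-p,axis=2)<.08);P=W[k]
    c=P.mean(0);d=np.linalg.svd(P-c)[2][0];print(n,len(P),c,d,'tilt',np.degrees(np.arcsin(abs(d[2]))),np.degrees(np.arctan(d[1]/d[0])))
    t=(P-c)@d;print(c+d*t.min(),c+d*t.max())
```

```text
[0.437  0.3756 0.1937] [ 0.6061 -0.1775 -0.7235] 0.009168930863477918 [ 0.528  -0.5278 -0.4697  0.4713]
side 101 [0.431  0.3731 0.1968] [-0.7537  0.1154 -0.647 ] tilt 40.31565372748691 -8.705559528038357
[0.4702 0.3671 0.2305] [0.3909 0.3792 0.1624]
top 125 [0.4283 0.3746 0.1993] [-0.7184  0.1202 -0.6851] tilt 43.24476209557296 -9.500816391490243
[0.4771 0.3664 0.2459] [0.3911 0.3808 0.1639]
```

View pics/s7.png

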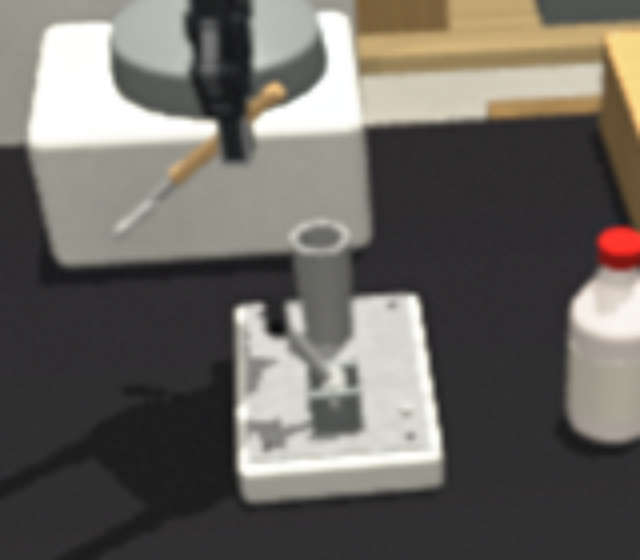

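View pics/t7.png

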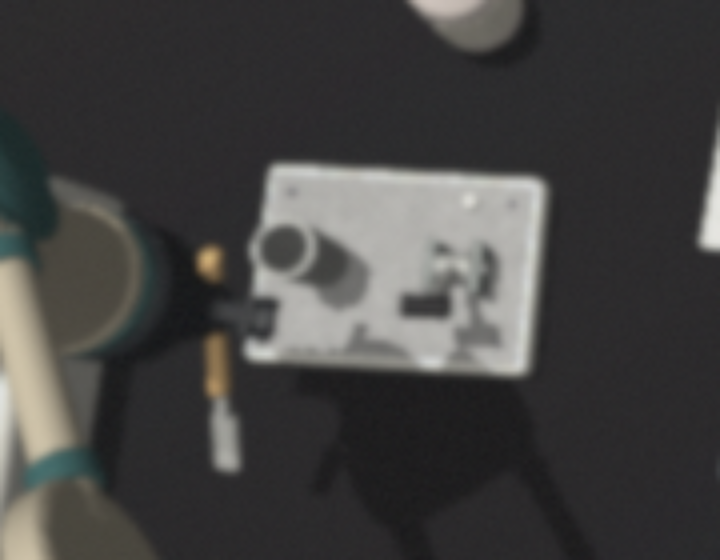

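```bash
cat >> h.py <<'E'
def tri(im1,p1,im2,p2):
    Ps=[]
    for im in(im1,im2):Ps.append(im['intrinsics']@np.c_[im['R'],im['t']])
    X=cv2.triangulatePoints(Ps[0],Ps[1],np.array(p1,float).reshape(2,1),np.array(p2,float).reshape(2,1)).ravel();return X[:3]/X[3]
E
python3 - <<'E'
from h import *
im=manip.get_image('side');im2=manip.get_image('top');s=manip.get_state()
X=tri(im,(209,98.5),im2,(156.7,287.3));print(X,s['position'],X-s['position'],proj(im,X),proj(im2,X))
E
```

```text
[0.34544641 0.38681382 0.11735537] [0.43698443 0.37561284 0.19315189] [-0.09153802  0.01120099 -0.07579652] [208.7732837   98.55601774] [156.67073844 287.03597143]
```

Request:
arm_command(commands=[[0, [0, 0, 4.4], 0], [0, [0.93, -4.6, 0], 0], [0, [0.93, -4.6, 0], 0], [0, [0.93, -4.6, 0], 0], [0, [0.93, -4.6, 0], 0], [0, [0.93, -4.6, 0], 0], [0, [0.93, -4.6, 0], 0], [0, [0.93, -4.6, 0], 0], [0, [0.93, -4.6, 0], 0], [0, [0.93, -4.6, 0], 0], [0, [0.93, -4.6, 0], 0], [0, [0.93, -4.6, 0], 0]])

```text
clock: 12.25
position: [0.5397, -0.1315, 0.2375]
ee_rot: [0.529, -0.527, -0.47, 0.471]
contact_force: [0.6, 0.5, -1.0]
width: 0.0094
```

Request:
arm_command(commands=[[0, [0.93, -4.6, 0], 0], [0, [0.93, -4.6, 0], 0], [0, [0.93, -4.5, 0], 0], [0, [0, 0, 0], 0], [0, [0, 0, 0], 0]])

```text
clock: 12.75
position: [0.5674, -0.2674, 0.2367]
ee_rot: [0.53, -0.527, -0.47, 0.47]
contact_force: [-0.5, -0.1, -0.2]
width: 0.0097
```

Run:
```python
from h import *
im=manip.get_image('side');cv2.imwrite('pics/s8.png',cv2.resize(im['pixels'][200:400,200:400,::-1],None,fx=3,fy=3))
im2=manip.get_image('top');cv2.imwrite('pics/t8.png',cv2.resize(im2['pixels'][170:310,320:500,::-1],None,fx=4,fy=4))
s=manip.get_state();print(s['position'],s['contact_force'],s['ee_rot'])
X=s['position']+[-.0915,.0112,-.078];print(X,proj(im,X)*1, (proj(im,X)-[200,200])*3,(proj(im2,X)-[320,170])*4)
```

```text
[ 0.56741376 -0.26562657  0.23771664] [-0.60449603  0.78088397  0.23787838] [ 0.52883434 -0.52673756 -0.47053335  0.47061677]
[ 0.47591376 -0.25442657  0.15971664] [267.94875242 277.24849637] [203.84625725 231.7454891 ] [362.84403311 316.0806189 ]
```

View pics/s8.png

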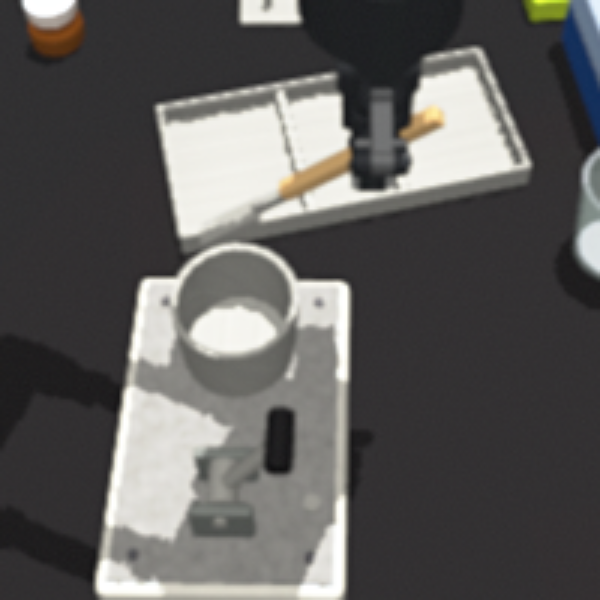

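View pics/t8.png

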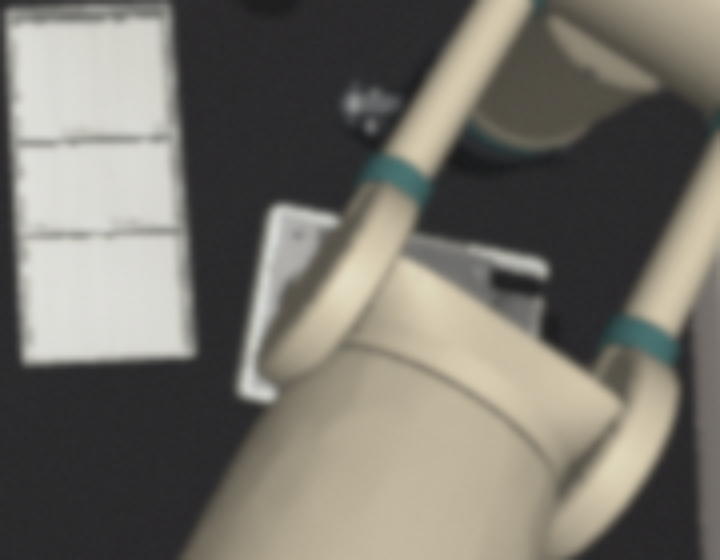

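Run:
```python
from h import *
np.set_printoptions(precision=4,suppress=True)
i=manip.get_image('side');s=manip.get_state();p=s['position']
h=cv2.cvtColor(i['pixels'],cv2.COLOR_RGB2HSV);m=cv2.inRange(h,(8,70,60),(35,255,255))>0
W=cloud(i);k=m&(np.linalg.norm(W-p,axis=2)<.09);P=W[k]
c=P.mean(0);d=np.linalg.svd(P-c)[2][0];print(len(P),c,d,np.degrees(np.arcsin(abs(d[2]))))
t=(P-c)@d;print(c+d*t.min()-p,c+d*t.max()-p)
# points along the spatula line near blade
x=(W-p);k=(abs(x[...,1]-.0)<.035)&(x[...,0]<-.05)&(x[...,0]>-.13)&(x[...,2]>-.12)&(x[...,2]<-.03)
Q=x[k];o=np.argsort(Q[:,0]);print(len(Q));print(Q[o][:12]);print(np.argwhere(k)[o][:12])
cv2.imwrite('pics/s9.png',cv2.resize(i['pixels'][235:300,240:330,::-1],None,fx=8,fy=8))
```

```text
280 [ 0.5567 -0.2682  0.2398] [-0.7341  0.1302 -0.6665] 41.79395414708637
[ 0.0357 -0.0112  0.0439] [-0.0489  0.0038 -0.0329]
200
[[-0.0935  0.0043 -0.0763]
 [-0.0933  0.0052 -0.0746]
 [-0.0933  0.0087 -0.077 ]
 [-0.0931  0.009  -0.0745]
 [-0.0931  0.0131 -0.0777]
 [-0.0929  0.0135 -0.0753]
 [-0.0918  0.0034 -0.0752]
 [-0.0916  0.0044 -0.0737]
 [-0.0915  0.006  -0.0733]
 [-0.0913  0.0074 -0.0724]
 [-0.0913  0.0108 -0.0746]
 [-0.0911  0.0121 -0.0735]]
[[280 267]
 [279 267]
 [278 267]
 [277 267]
 [276 267]
 [275 267]
 [280 268]
 [279 268]
 [278 268]
 [277 268]
 [276 268]
 [275 268]]
```

View pics/s9.png

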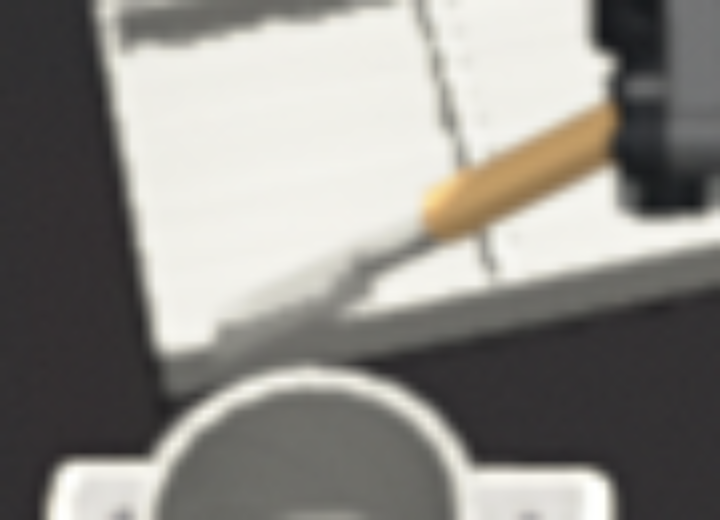

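Request:
arm_command(commands=[[0, [0, 0, -3], 0], [0, [0, 0, -2], 0], [0, [0, 0, -2], 0], [0, [0, 0, -1.5], 0], [0, [0, 0, -1.4], 0], [0, [0, 0, 0], 0], [0, [0, 0, 0], 0], [0, [0, 0, 0], 0], [0, [0, 0, 0], 0], [0, [0, 0, 0], 0], [0, [0, 0, 0], 0], [0, [0, 0, 0], 0]])

```text
clock: 14.1
position: [0.568, -0.2668, 0.14]
ee_rot: [-0.528, 0.528, 0.471, -0.47]
contact_force: [1.2, 0.4, -0.0]
width: 0.0093
```

Run:
```python
from h import *
im=manip.get_image('side');cv2.imwrite('pics/s10.png',cv2.resize(im['pixels'][200:400,200:400,::-1],None,fx=3,fy=3))
s=manip.get_state();print(s['position'],s['contact_force'],s['width'])
```

```text
[ 0.56802409 -0.26683791  0.13994082] [ 0.86655606 -1.33889596 -0.08568125] 0.009479514929288228
```

View pics/s10.png

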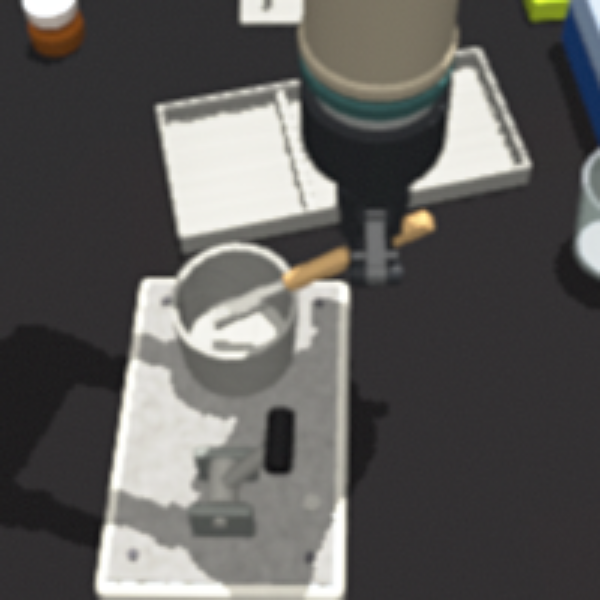

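Side view: the blade tip (218,325) is inside the cup, about 28 mm below the rim. I'll go slightly deeper and hold once more to be sure, then lift and go to the tray.

Request:
arm_command(commands=[[0, [0, 0, -0.4], 0], [0, [0, 0, 0], 0], [0, [0, 0, 0], 0], [0, [0, 0, 0], 0], [0, [0, 0, 0], 0], [0, [0, 0, 0], 0], [0, [0, 0, 0], 0], [0, [0, 0, 0], 0], [0, [0, 0, 2.5], 0], [0, [0, 0, 4], 0], [0, [0, 0, 4], 0], [0, [0, 0, 0], 0]])

```text
clock: 15.35
position: [0.5709, -0.2685, 0.2476]
ee_rot: [-0.523, 0.532, 0.472, -0.469]
contact_force: [1.1, -0.7, -0.9]
width: 0.0091
```

Request:
arm_command(commands=[[0, [0.6, 4.4, 0], 0], [0, [0.6, 4.4, 0], 0.11], [0, [0.6, 4.4, 0], 0.11], [0, [0.6, 4.3, 0], 0], [0, [0, 0, -4], 0], [0, [0, 0, -4], 0], [0, [0, 0, -4], 0], [0, [0, 0, 0], 0]])

```text
clock: 16.15
position: [0.5872, -0.0902, 0.1149]
ee_rot: [0.477, -0.469, -0.524, 0.528]
contact_force: [-0.9, 0.2, -0.6]
width: 0.0095
```

Run:
```python
from h import *
im=manip.get_image('side');cv2.imwrite('pics/s11.png',cv2.resize(im['pixels'][180:330,220:400,::-1],None,fx=4,fy=4))
s=manip.get_state();print(s['position'],s['contact_force'],s['ee_rot'])
```

```text
[ 0.58965004 -0.09100016  0.11807525] [-0.03081994 -0.01999588 -0.28531077] [ 0.47531782 -0.47062295 -0.52449177  0.52677831]
```

View pics/s11.png

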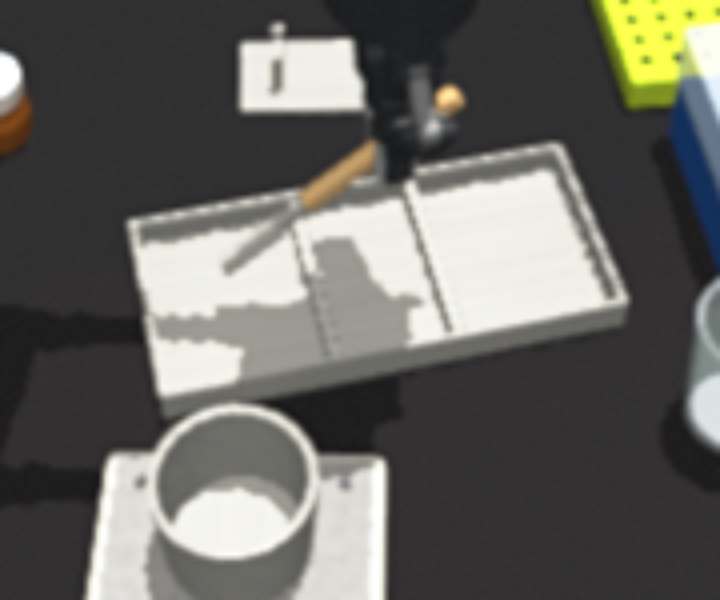

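Request:
arm_command(commands=[[0, [0.2, 0, -2.5], 0], [0, [0, 0, -1], 0], [0, [0, 0, -0.8], 0], [0, [0, 0, -0.8], 0], [0, [0, 0, -0.7], 0], [0, [0, 0, -0.7], 0], [0, [0, 0, -0.6], 0], [0, [0, 0, -0.6], 0], [0, [0, 0, 0], 0]])

```text
clock: 17.1
position: [0.5938, -0.0918, 0.0435]
ee_rot: [0.473, -0.473, -0.525, 0.526]
contact_force: [1.8, -0.1, 3.1]
width: 0.0093
```

Run:
```python
from h import *
im=manip.get_image('side');cv2.imwrite('pics/s12.png',cv2.resize(im['pixels'][180:330,220:400,::-1],None,fx=4,fy=4))
s=manip.get_state();print(s['position'],s['contact_force'],s['ee_rot'])
```

```text
[ 0.59370699 -0.09179302  0.04362058] [1.55438515 0.02302307 2.27736521] [ 0.47320764 -0.47274574 -0.52546936  0.52580219]
```

View pics/s12.png

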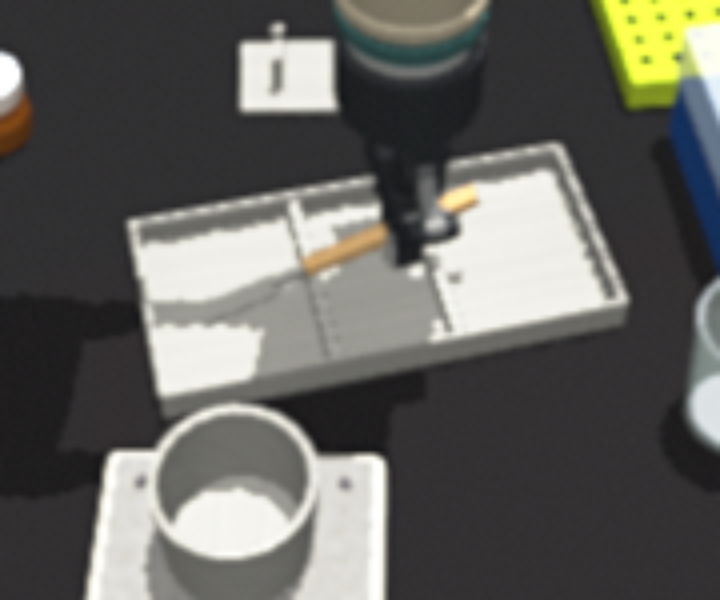

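Request:
arm_command(commands=[[0, [0, 0, -0.4], 0], [0, [0, 0, -0.4], 0], [0, [0, 0, -0.4], 0], [0, [0, 0, -0.3], 0], [0, [0, 0, 0], 0], [0, [0, 0, 0], 0]])

```text
clock: 17.75
position: [0.5939, -0.0917, 0.0287]
ee_rot: [0.473, -0.473, -0.526, 0.526]
contact_force: [1.7, 0.0, 3.2]
width: 0.0095
```

Run:
```python
from h import *
im=manip.get_image('side');cv2.imwrite('pics/s13.png',cv2.resize(im['pixels'][180:330,220:400,::-1],None,fx=4,fy=4))
s=manip.get_state();print(s['position'],s['contact_force'],s['width'])
```

```text
[ 0.59378135 -0.09168305  0.02866682] [0.95472633 0.43251937 3.94382562] 0.009672728680483845
```

View pics/s13.png

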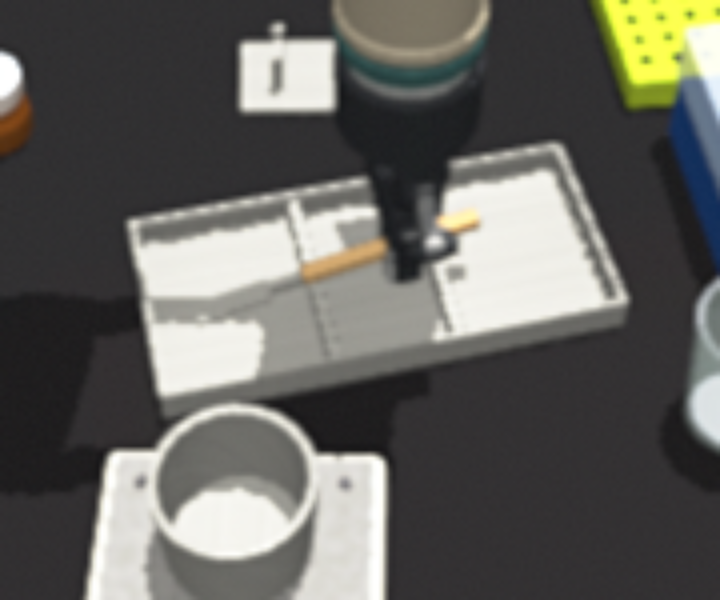

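Request:
arm_command(commands=[[0, [0, 0, -0.3], 0], [0, [0, 0, 0], 0], [2.5, [0, 0, 0], 0], [2.5, [0, 0, 0], 0], [2.5, [0, 0, 0], 0], [4, [0, 0, 0], 0], [4, [0, 0, 2], 0], [4, [0, 0, 4], 0], [4, [0, 0, 4], 0], [4, [0, 0, 4], 0], [4, [-4, 0, 3], 0], [4, [-4, 0, 0], 0]])

```text
clock: 19.0
position: [0.5164, -0.0927, 0.2001]
ee_rot: [-0.47, 0.476, 0.527, -0.524]
contact_force: [0.2, -0.5, 0.6]
width: 0.0399
```

Request:
arm_command(commands=[[4, [-4.5, 0, 0], 0], [4, [-4.5, 0, 0], 0], [4, [-4.5, 0, 0], 0], [4, [0, 0, 0], 0], [4, [0, 0, 0], 0], [4, [0, 0, 0], 0]])

```text
clock: 19.6
position: [0.3802, -0.0921, 0.1962]
ee_rot: [-0.472, 0.474, 0.526, -0.525]
contact_force: [0.3, 0.1, 0.5]
width: 0.0395
```

Run:
```python
from h import *
np.set_printoptions(precision=4,suppress=True)
im=manip.get_image('side');cv2.imwrite('pics/s14.png',im['pixels'][:,:,::-1])
im2=manip.get_image('top');cv2.imwrite('pics/t14.png',im2['pixels'][:,:,::-1])
s=manip.get_state();print(s['position'],s['contact_force'],s['width'],s['clock'])
for i,n,(u0,u1,v0,v1) in((im,'side',(250,380,210,290)),(im2,'top',(318,372,165,265))):
    h=cv2.cvtColor(i['pixels'],cv2.COLOR_RGB2HSV);m=np.zeros((400,640),bool)
    m[v0:v1,u0:u1]=(cv2.inRange(h,(8,70,60),(35,255,255))>0)[v0:v1,u0:u1]
    P=cloud(i)[m];c=np.nanmean(P,0);d=np.linalg.svd(P-c)[2][0];d*=np.sign(d[0]);t=(P-c)@d
    print(n,len(P),c,d,'tilt',np.degrees(np.arcsin(d[2])),'yaw',np.degrees(np.arctan2(d[1],d[0])),t.min(),t.max())
    mid=c+d*(t.min()+t.max())/2;a=np.radians(5.8);e=mid[:2]-[.579,-.093];print('mid tray frame',e@[np.cos(a),np.sin(a)],e@[-np.sin(a),np.cos(a)],mid[2])
```

```text
[ 0.3804 -0.0921  0.196 ] [-0.545   0.8487  0.0022] 0.0397386677361908 19.7Traceback (most recent call last):
  File "<stdin>", line 9, in <module>
    u, s, vh = gufunc(a, signature=signature)
               ~~~~~~^^^^^^^^^^^^^^^^^^^^^^^^
    raise LinAlgError("SVD did not converge")
numpy.linalg.LinAlgError: SVD did not converge
```

View pics/s14.png

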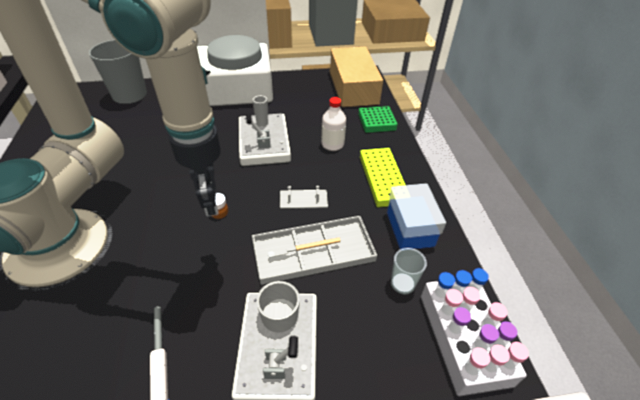

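View pics/t14.png

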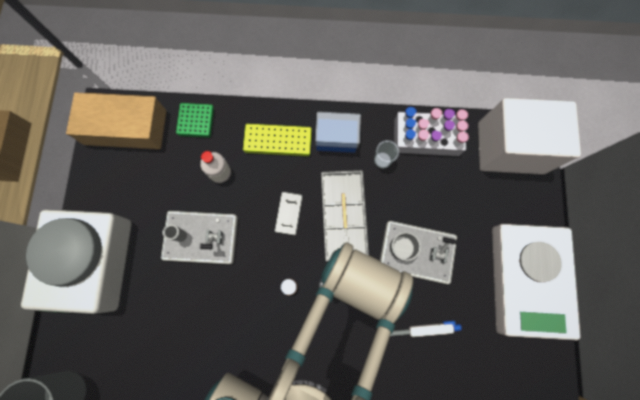

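Run:
```python
from h import *
np.set_printoptions(precision=4,suppress=True)
im=manip.get_image('side');im2=manip.get_image('top')
cv2.imwrite('pics/s15.png',cv2.resize(im['pixels'][205:290,240:390,::-1],None,fx=5,fy=5))
for i,n,(u0,u1,v0,v1) in((im,'side',(250,380,210,290)),(im2,'top',(318,372,165,265))):
    h=cv2.cvtColor(i['pixels'],cv2.COLOR_RGB2HSV);m=np.zeros((400,640),bool)
    m[v0:v1,u0:u1]=(cv2.inRange(h,(8,70,60),(35,255,255))>0)[v0:v1,u0:u1]
    P=cloud(i)[m];P=P[np.isfinite(P).all(1)];P=P[P[:,2]<.06];c=P.mean(0);d=np.linalg.svd(P-c)[2][0];d*=np.sign(d[0]);t=(P-c)@d
    print(n,len(P),c,d,'tilt',np.degrees(np.arcsin(d[2])),'yaw',np.degrees(np.arctan2(d[1],d[0])),t.min(),t.max())
    mid=c+d*(t.min()+t.max())/2;a=np.radians(5.8);e=mid[:2]-[.579,-.093];print('mid tray frame',e@[np.cos(a),np.sin(a)],e@[-np.sin(a),np.cos(a)],mid[2])
```

```text
side 127 [ 0.5894 -0.0958  0.0249] [0.993  0.1178 0.0009] tilt 0.05287382181697941 yaw 6.765862836805699 -0.051439653692659286 0.0486400357838411
mid tray frame 0.008662577446402617 -0.003833790561864972 0.024895868539767167
top 92 [ 0.5925 -0.0916  0.0286] [ 0.9937  0.1105 -0.0184] tilt -1.0533926362272399 yaw 6.347946206258786 -0.05045026563662145 0.04655633481524737
mid tray frame 0.011590808683553411 -1.534076540796267e-05 0.028593908906986994
```

View pics/s15.png

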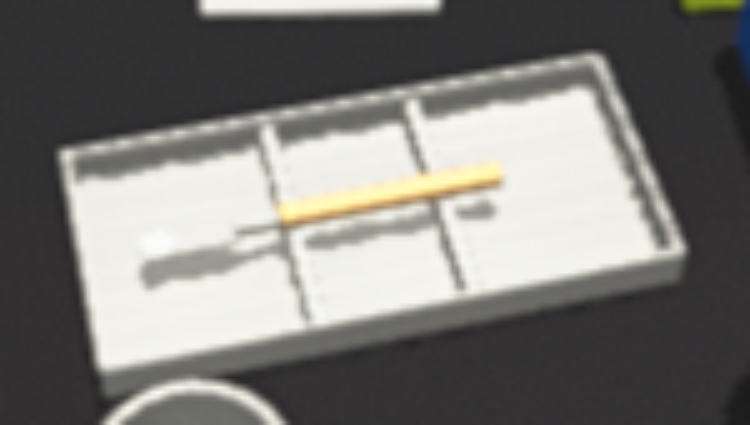

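The spatula lies level on both ribs: tilt is within about 1°, the middle is +10 mm along and about 0 to -4 mm across, and the yaw is within 1° of the tray's axis. The levers look right (wide unit on, narrow unit off), so I'm handing in.

```bash
python3 -c "
from rig import manip
print(manip.sign_off())"
```

```text
the job is handed in; nothing more can be done
None
```

I finished all the steps and handed the job in after about 20 s on the robot's clock; it gave no verdict.

- **Lever:** I pushed the wide-cup cleaner's lever over to on with the closed fingers. Its grip then measured (505, -366) mm, against about (507, -363) expected for on.
- **Dip:** The jaws can only point down, so I tilted the spatula about 41° in them. I did this by pressing its tail on the fixed rim of the narrow-cup unit; the force read about 8 N and I did not touch that unit's lever. I then held the blade tip about 30 mm below the wide cup's rim for more than 1 s. The wrist sensor showed no more than about 1.5 N while it was in the cup.
- **Tray:** I levelled the spatula against the tray floor and rib, released it and moved the arm clear.

Last checks from both cameras:
- **Spatula position:** its handle middle is about 10 mm along and 0 to 4 mm across from the tray's centre, and within 1° of the tray's long axis.
- **Spatula level:** it is level within about 1° on both ribs. The handle surface read 25 mm high in the side view and 29 mm in the top view; 28 mm is expected, and the 3 mm low side reading is about the error of the depth data.
- **Levers, bottle and beaker:** by eye, the wide unit's lever is on, the narrow unit's is off, and the bottle and beaker are where they started. I did not measure these.

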